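Show a rail module to the inspection camera

TASK

First set the dimmer lever of the inspection light straight upright, to its middle mark. Then take the widest of the three rail modules out of the cardboard tray and hold it up in front of the camera: right way up, centred on the camera's sight line with its middle 15 cm from the lens, one of its narrow terminal ends facing squarely into the lens, tipped back as the camera looks down. Leave the other two modules standing in the tray and the other things where they are, and finish still holding the module motionless in the air.

Things in the scene. Friction and masses are not known exactly. Their poses are not given: they have to be found in the camera images.
- dimmer (a joint): Dimmer lever on a grey block (84 x 50 mm, top 48 mm above the desk) on the camera stand's base plate. Radians: 0 leaning 0.7 rad towards the stand's front (its -x), 0.7 straight upright (the middle, longest of three marks on the disc beside it), 1.4 leaning 0.7 rad to the back. Turns about the stand's y axis; stays where it is left; a push of about 2 N at its grip moves it.
- dimmer_grip (a point): Centre of the lever's black plastic grip (16 mm along its swing, 14 mm wide across it, 36 mm long along the lever), 80 mm from the hinge; the lever's end is 15 mm beyond. Moves with the lever.
- dimmer_hinge (a point): Point on the lever's hinge axis in the middle of the lever, 45 mm above the desk; fixed to the stand, axes as the stand's. A thin disc of 33 mm radius about this axis stands beside the lever, 19 to 23 mm in the -y direction.
- stand: Fixed camera stand: dark base plate 160 (x) x 290 (y) x 12 mm, origin under its centre, front is -x. A round post of 22 mm rises to 357 mm at x +62, y +80 mm and carries the camera; the dimmer sits at x -35, y -85 mm.
- lens (a point): Centre of the front of the camera's lens, 300 mm above the desk, at x +4, y +80 mm on the stand. The camera looks along this point's -x axis, which points to the stand's front and 0.35 to 0.65 rad downwards; y is level, z is up in the picture. Round the lens is a ring light of 40 mm radius, behind it a black camera body 50 mm wide, reaching 84 mm behind the lens front. The head is stiff and stays put.
- tray: Fixed open cardboard tray, 126 (x) x 262 (y) mm, walls 24 mm high and 4 mm thick, inner floor 4 mm above the desk; origin under its centre. The three modules stand in it in a row along its y, 80 mm apart, each with its length about along the tray's x.
- module_a: Rail module standing upright on its foot in the tray, 36 mm wide (y), 88 mm long (x), 58 mm high: a grey block 42 mm high with screw terminals on its shoulders at both ends (x) and a central tower (44 mm of the length) up to 58 mm. Origin at the centre of its underside, z up. The widest: the one to show. 0.08 to 0.16 kg.
- module_a_mid (a point): The middle of the widest module, 29 mm above its underside; axes as the module's. This point belongs on the sight line.
- module_b: Rail module standing upright on its foot in the tray, 18 mm wide (y), 88 mm long (x), 58 mm high: a light grey block 42 mm high with screw terminals on its shoulders at both ends (x) and a central tower (44 mm of the length) up to 58 mm. Origin at the centre of its underside, z up. Stays in the tray.
- module_c: Rail module standing upright on its foot in the tray, 22 mm wide (y), 88 mm long (x), 58 mm high: a green block 42 mm high with screw terminals on its shoulders at both ends (x) and a central tower (44 mm of the length) up to 58 mm. Origin at the centre of its underside, z up. Stays in the tray.
- tape_measure: Pocket tape measure standing near the front of the desk, to the right of the stand (others of its kind lie at the back), 36 x 84 x 62 mm, origin under its centre. Not to be disturbed.
- power_adapter: Black mains adapter lying near the front of the desk, before the stand (another lies at the back), 42 x 109 x 30 mm, origin under its centre. Not to be disturbed.
- marker: Capped marker lying on the desk in front of the tray, 17 x 135 x 16 mm, origin under its middle. Not to be disturbed.
Not all that is in view belongs to the job. What is shaped like the module_b but blue or orange is not meant.

How it is judged:
On the way, in this order (a step that is already met when the one before it is completed fails the run):
1. the dimmer lever stands upright while the widest module still stands in the tray (value of joint dimmer between 0.58 and 0.82 rad and distance of module_a from where it was at the start of the episode below 0.03 m), for 0.3 s.
2. the widest module is lifted clear of the tray (height (world z) of module_a above 0.06 m and contact force between module_a and the fingers above 0.5 N), for 0.2 s.
At the end, for the whole second after the job is handed in: Lever within 0.12 rad of upright; widest module held at rest by the fingers alone, top up, its middle 150 +- 20 mm before the lens and within 15 mm of the sight line across and up, length and width axes within 0.2 rad of the lens axes; other modules upright in place (30 mm) (value of joint dimmer between 0.58 and 0.82 rad and x of module_a_mid in the frame of lens between -0.17 and -0.13 m and y of module_a_mid in the frame of lens between -0.015 and 0.015 m and z of module_a_mid in the frame of lens between -0.015 and 0.015 m and angle between the x axis of module_a and the x axis of lens, either way round below 0.2 rad and angle between the y axis of module_a and the y axis of lens, either way round below 0.2 rad and angle between module_a's own z axis and vertical below 1.2 rad and height (world z) of module_a above 0.1 m and contact force between module_a and the fingers above 0.5 N and contact force between module_a and stand below 0.1 N and linear speed of module_a below 0.02 m/s and angular speed of module_a below 0.15 rad/s and distance of each of module_b, module_c from where it was at the start of the episode below 0.03 m and angle between each of module_b, module_c's own z axis and vertical below 0.2 rad); the arm keeps its last pose, push and grip.
It fails at once if another module is knocked over or moved from its place by more than 30 mm (not (distance of module_b from where it was at the start of the episode below 0.03 m) or not (angle between module_b's own z axis and vertical below 0.2 rad) or not (distance of module_c from where it was at the start of the episode below 0.03 m) or not (angle between module_c's own z axis and vertical below 0.2 rad)).
It fails at once if the tape measure, the power adapter or the marker is moved more than 30 mm (distance of any of tape_measure, power_adapter, marker from where it was at the start of the episode above 0.03 m).
It fails at once if the widest module is struck against the camera stand (contact force between module_a and stand above 5 N).
It also fails if it takes over 56 s, if anything falls off the work surface, if the arm or the gripper's body presses on something with over 40 N, if the wrist force passes 120 N, or if a joint passes its speed limit or range.

ROBOT

A 6-joint arm with a two-finger parallel gripper is mounted at the origin on a cart in front of the work surface, level with it; the furniture and walls round the work are solid. World frame = base frame: x ahead of the robot, y to its left, z up, the work surface at z = 0. Lengths are in m, angles in rad, forces in N, time in s.
With the tool pointing down it reaches from about 0.4 to 0.825 m from the base axis. Payload 7 kg.
Tool frame: the origin (TCP) lies midway between the tips of the shut fingers; the grasp point (between the pads) lies arm.hold_point_z behind it (arm.hold_point_z is the distance from the TCP to the grasp point, in m); z points along the fingers, y is the line along which they close (so a half turn about z gives the same grasp; the last joint's range is limited). The gripper opens to 88 mm and grips with 3 to 60 N. Pads are 19 mm wide; open, the fingers measure 130 mm over their backs; the gripper's body (78 mm by 193 mm) begins 47 mm behind the grasp point.
Start: joints at [-0.891, 0.359, 0.012, 0, -1.224, -0.288], TCP at [0.258, -0.624, 0.227] pointing down, gripper open.
Joint ranges: [-3.07, 3.07], [-1.43, 2.12], [-1.02, 1.25], [-3.03, 1.67], [-3.05, -0], [-3.03, 3.03]. Speed limits (rad/s): [2.39, 2.39, 3.01, 3.14, 3.14, 3.14].

INTERFACE

Orientations are given as [roll, pitch, yaw] about the fixed x, y, z axes, in that order (R = Rz(yaw) Ry(pitch) Rx(roll)).
In Python, from station import arm gives the robot as it stands.
- The arm moves only by the shell command python3 -m crank 'ROWS' [OPENING] [FORCE]. ROWS is JSON, a list that holds one entry, the list of rows, each a list of 4 numbers: the shift along the tool's x, y, z in units of 25 mm (1.0 is 25 mm), then the turn about the tool's z in units of 5 degrees (1.0 is 5 degrees). A call has 1 to 12 rows; each row is the pose to reach, as a shift and turn from the pose commanded when the call began, along the tool's axes at that moment; what a row does not reach only later rows make up. A row lasts 1/8 s, in which the tool goes at most 62.5 mm and 10.7 degrees, less where a joint would pass 70% of its speed; a pose out of reach is approached as far as the arm can. A call with a gripper value outside its range is refused whole. OPENING is the closure, from 0 (fully open) to 1 (shut), set as the call begins (- or left out, the last holds). The fingers move at their own pace and stop on an object; FORCE is the grip in N (left out, the last holds). Time passes only in rows, so rows that repeat a pose let the fingers close. It gives the time, the measured TCP pose, the force, the opening and the grip force at its end, in the units of the state.
- arm.get_state(): the state, without advancing time (a new reading comes with each control period).
- arm.grab_frame(name): name is "side" or "top" or "wrist"; returns (picture, depth): 420x560x3 uint8, red, green, blue; 420x560 float32, m along the optical axis (not along the pixel's ray), 0 where there is no reading.
- arm.get_calibration(name): a dict with "mtx" (3x3 intrinsics, pixels), "k1" (the pictures are not rectified: a ray, as slopes to the right and down, at radius r is drawn at 1 + k1 r^2 times it, then the intrinsics apply), "R" (3x3) and "t" (3): a world point X has camera coordinates R X + t; the wrist camera has in their place "mount" (4x4, takes a point from camera to tool coordinates, whose origin is the TCP and whose axes are the flange's). Camera axes: x right, y down, z forward; pixel columns grow to the right and rows downward; lengths in m; the calibration is good to about 2 mm. A picture is of the moment at which its call begins: read the wrist's pose just before it. get_calibration takes no time and is no camera call.
- arm.job_done(): hands the job in; it is judged then, once.
Trained networks look in the newest picture that a camera, given by its name, has taken for a name from the list of things; names that differ only in an ending like _2 or _b are one class to them, and where a whole thing is asked for, a point or a joint stands for the part that bears it (a point fixed in the world has none). Each returns a list of dicts, best first, with "score" (0 to 1); they miss things now and then, are a little off and sometimes report something else, mostly with a low value. They report only what shows in the picture. A call takes as long as a camera call. They do not tell look-alikes from the thing itself.
- arm.recognise(thing, camera): "extent" ([left, top, width, height] in pixels, round what is visible of it).
- arm.trace(thing, camera): "mask" (420x560 bool, what is visible of it) and "extent" ([left, top, width, height] in pixels, round what is visible of it).
The state is a dict: "t": time; "q": joint angles; "qd": joint speeds; "joint_efforts": joint torques, N m; "eef_pos": TCP position; "ee_rot": TCP orientation; "force": force on the tool from outside, world axes, zero at the start; "moment": the same for the moment, N m; "width": finger opening in m; "gripper_force": force on a finger pad.
Only numpy, scipy, OpenCV 4.12 (cv2) and the standard library are available. Lean on these libraries where they do the work, as an engineer would, in place of code of your own. Each camera call takes 0.05 s, during which the arm holds its last target. There are 200 camera calls.

## Working session

There is one attempt and no reset: what is moved stays moved. The work goes in short steps, Python scripts to look and compute and a shell command to move; the robot and the scene stay as the last step left them, time stands still between calls to the robot, and variables do not carry over. Pictures are saved under pics/ and viewed, at most 10 in all, crops included, and the job is handed in when it is done.

```bash
ls; mkdir -p pics
python3 - <<'E'
from station import arm
import cv2,numpy as np
s=arm.get_state();print({k:np.round(v,3) for k,v in s.items()}, arm.hold_point_z)
for n in ["side","top"]:
    p,d=arm.grab_frame(n);cv2.imwrite(f"pics/{n}0.png",p[:,:,::-1]);np.savez(f"{n}0.npz",p=p,d=d)
    c=arm.get_calibration(n);print(n,c)
    for th in ["stand","tray","module_a","dimmer_grip","tape_measure","power_adapter","marker"]:
        print(th,[(round(r["score"],2),np.round(r["extent"])) for r in arm.recognise(th,n)[:4]])
print(arm.get_calibration("wrist"))
E
```

```text
pics
{'t': np.float64(0.0), 'q': array([-0.891,  0.359,  0.011, -0.   , -1.224, -0.288]), 'qd': array([ 0.   ,  0.001,  0.001, -0.   , -0.001,  0.001]), 'joint_efforts': array([-1.0000e-03, -5.8272e+01,  2.9306e+01,  6.9970e+00,  7.0000e-03,
       -0.0000e+00]), 'eef_pos': array([ 0.258, -0.623,  0.226]), 'ee_rot': array([ 3.14, -0.  , -2.75]), 'force': array([-0.495,  0.518, -0.269]), 'moment': array([ 0.033,  0.015, -0.036]), 'gripper_force': np.float64(0.0), 'width': np.float64(0.088)} 0.0188
side {'mtx': array([[471.99841002,   0.        , 279.5497866 ],
       [  0.        , 471.99841002, 211.20579749],
       [  0.        ,   0.        ,   1.        ]]), 'k1': -0.14935762782996911, 'R': array([[-0.85721652, -0.51494824,  0.00285422],
       [-0.31902281,  0.52669902, -0.78791661],
       [ 0.40423296, -0.6763257 , -0.61577534]]), 't': array([0.50515604, 0.32310791, 1.30152677])}
stand [(0.79, array([241., 152.,  71., 117.]))]
tray [(0.68, array([194., 283., 103.,  80.])), (0.48, array([251., 315.,  31.,  33.]))]
module_a [(0.9, array([210., 289.,  27.,  28.])), (0.74, array([2
[... 1123 characters left out ...]
ape_measure [(0.71, array([377., 265.,  29.,  13.]))]
power_adapter [(0.58, array([306., 255.,  12.,  28.]))]
marker [(0.76, array([251., 247.,  13.,  36.]))]
{'mtx': array([[290.74423187,   0.        , 281.55586918],
       [  0.        , 290.74423187, 210.75688455],
       [  0.        ,   0.        ,   1.        ]]), 'k1': -0.04611902322753488, 'mount': array([[ 5.16575215e-04, -9.62239057e-01, -2.72205309e-01,
         7.35172297e-02],
       [ 9.99999389e-01,  2.31006638e-04,  1.08113722e-03,
        -9.69833006e-05],
       [-9.77431222e-04, -2.72205701e-01,  9.62238588e-01,
        -1.58227113e-01],
       [ 0.00000000e+00,  0.00000000e+00,  0.00000000e+00,
         1.00000000e+00]])}
```

```bash
cat > h.py <<'E'
import numpy as np,cv2
from station import arm
from scipy.spatial.transform import Rotation as Ro
def pose(s=None):
    s=s or arm.get_state();return Ro.from_euler('xyz',s["ee_rot"]).as_matrix(),np.array(s["eef_pos"])
def cam(n,s=None):
    """Rwc,twc,K,k1 camera->world"""
    c=arm.get_calibration(n)
    if n=="wrist":
        R,p=pose(s);m=c["mount"];return R@m[:3,:3],R@m[:3,3]+p,c["mtx"],c["k1"]
    return c["R"].T,-c["R"].T@c["t"],c["mtx"],c["k1"]
def cloud(d,C):
    R,t,K,k1=C;v,u=np.mgrid[:d.shape[0],:d.shape[1]].astype(float)
    uv=cv2.undistortPoints(np.stack([u.ravel(),v.ravel()],1)[:,None],K,np.array([k1,0,0,0.]))[:,0]
    P=np.c_[uv,np.ones(len(uv))]*d.ravel()[:,None]
    return (P@R.T+t).reshape(*d.shape,3)
def proj(X,C):
    R,t,K,k1=C;r=R.T
    return cv2.projectPoints(np.atleast_2d(X).astype(float),cv2.Rodrigues(r)[0],-r@t,K,np.array([k1,0,0,0.]))[0][:,0]
E
python3 - <<'E'
from h import *
a=[]
for n,(x,y,w,h) in [("top",(160,120,260,195)),("side",(180,140,240,270))]:
    z=np.load(n+"0.npz");P=cloud(z["d"],cam(n))
    print(n,[np.round(P[v,u],3) for u,v in ([(338,209),(197,233),(308,190)] if n=="top" else [(303,205),(285,380)])])
    c=z["p"][y:y+h,x:x+w,::-1];cv2.imwrite(f"pics/{n}c.png",cv2.resize(c,None,fx=600/270 if n=="side" else 3,fy=600/270 if n=="side" else 3,interpolation=2))
E
```

```text
top [array([ 0.582, -0.167,  0.108]), array([0.513, 0.291, 0.058]), array([ 0.668, -0.08 ,  0.008])]
side [array([ 0.608, -0.188,  0.066]), array([0.316, 0.429, 0.058])]
```

View pics/topc.png

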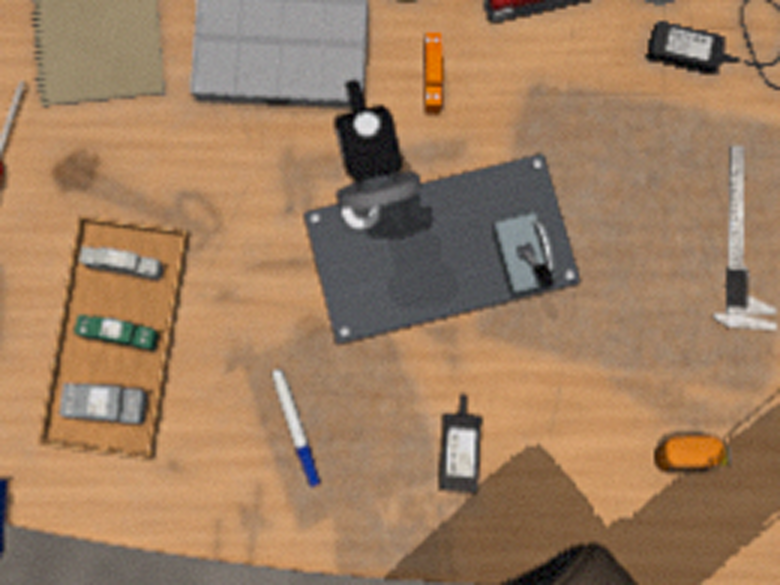

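View pics/sidec.png

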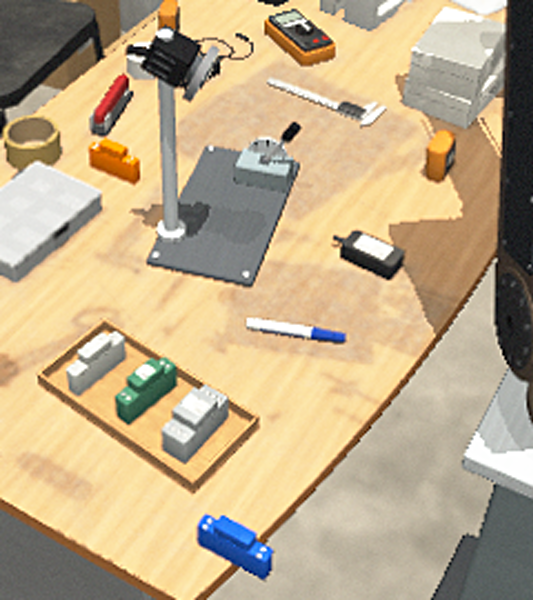

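The top crop shows the stand plate with screws at about (315,217), (538,163), (571,274) and (344,332). The lever leans to the front at (540,265), and the modules are b (120,262), c (117,330) and a (103,403), with their lengths along world y. The side crop shows the camera at (175,55), and confirms a as the wide grey module nearest the robot.

Run:
```python
from h import *
z=np.load("top0.npz");C=cam("top");P=cloud(z["d"],C)
def ray(uv,h):
    R,t,K,k1=C;q=cv2.undistortPoints(np.array(uv,float).reshape(-1,1,2),K,np.array([k1,0,0,0.]))[:,0]
    d=np.c_[q,np.ones(len(q))]@R.T;return t+d*((h-t[2])/d[:,2])[:,None]
f=lambda l:[(160+a/3,120+b/3) for a,b in l]
# plate corners (crop px): stand +x+y ,+x-y,-x-y,-x+y
co=ray(f([(304,213),(545,156),(580,281),(338,343)]),.012)[:,:2];print("corners",co.round(3))
M=np.array([[80,145],[80,-145],[-80,-145],[-80,145]])/1e3
m=co.mean(0);H=(M).T@(co-m);a=np.arctan2(H[0,1]-H[1,0],H[0,0]+H[1,1]);c,s=np.cos(a),np.sin(a);Rs=np.array([[c,-s],[s,c]])
print("stand",m.round(4),a,"resid",((co-m)-M@Rs.T).round(4).tolist())
np.savez("stand.npz",m=m,a=a)
for n,p in dict(hinge=(-.035,-.085),lens=(.004,.08),post=(.062,.08)).items(): print(n,(m+Rs@p).round(4))
# tray corners (outer tops)
t=ray(f([(82,219),(189,233),(152,459),(41,444)]),.024)[:,:2];print("tray",t.round(3),t.mean(0))
# module tops
D=P[...,2]
for nm,(x,y) in dict(a=(103,403),c=(117,330),b=(120,262)).items():
    u,v=160+x//3,120+y//3
    w=np.zeros(D.shape,bool);w[v-11:v+12,u-22:u+23]=1
    k=w&(D>.035)&(D<.07);q=P[k][:,:2].astype(np.float32);r=cv2.minAreaRect(q);print(nm,np.round(r[0],4),np.round(r[1],4),r[2],k.sum(), P[k][:,2].max())
k=(D>.085)&(D<.13)&(np.hypot(P[...,0]-.6,P[...,1]+.17)<.08);print("lever",P[k].mean(0),P[k].max(0),k.sum())
# camera body from both cams in lens frame
L=np.r_[m+Rs@[.004,.08],.3]
for n in("top","side"):
    z=np.load(n+"0.npz");Q=cloud(z["d"],cam(n));q=(Q-L).reshape(-1,3);q=np.c_[q[:,:2]@Rs,q[:,2]]
    k=(np.abs(q[:,1])<.045)&(np.abs(q[:,0])<.12)&(np.abs(q[:,2])<.1);np.save(n+"_cam.npy",q[k])
    b=k&(np.abs(q[:,1])<.026)&(q[:,0]>.0);print(n,k.sum())
    for x0 in np.arange(-.04,.12,.01):
        s_=q[k&(q[:,0]>=x0)&(q[:,0]<x0+.01)]
        if len(s_):print(round(x0,2),len(s_),s_[:,2].max().round(3),np.median(s_[:,2]).round(3),s_[:,1].min().round(3),s_[:,1].max().round(3))
```

```text
corners [[ 0.664  0.081]
 [ 0.731 -0.199]
 [ 0.583 -0.234]
 [ 0.513  0.043]]
stand [ 0.6232 -0.0772] 0.24151963351030287 resid [[-0.0018, -0.0014], [-0.0041, -0.0001], [0.0033, 0.0032], [0.0026, -0.0017]]
hinge [ 0.6095 -0.1681]
lens [0.6079 0.0014]
post [0.6642 0.0153]
tray [[0.656 0.335]
 [0.639 0.212]
 [0.384 0.248]
 [0.4   0.372]] [0.51958452 0.29164712]
a [0.4444 0.3052] [0.0891 0.0364] 84.74679565429688 305 0.06952770667337771
c [0.5239 0.2928] [0.0888 0.0227] 78.82990264892578 195 0.06969436209146451
b [0.6028 0.2891] [0.0873 0.0183] 80.34173583984375 159 0.06791876249574225
lever [ 0.57358362 -0.17371798  0.1156386 ] [ 0.61240044 -0.16643956  0.12845569] 41
top 725
-0.01 79 0.043 0.036 -0.032 0.038
0.0 73 0.043 0.029 -0.035 0.042
0.01 91 0.036 0.02 -0.037 0.041
0.02 87 0.04 0.035 -0.032 0.035
0.03 79 0.047 0.04 -0.022 0.027
0.04 78 0.053 0.045 -0.024 0.027
0.05 82 0.062 0.05 -0.024 0.028
0.06 66 0.061 0.054 -0.023 0.028
0.07 27 0.053 0.042 -0.02 0.028
0.08 26 0.031 0.026 -0.021 0.026
0.09 17 0.03 0.027 -0.004 0.009
0.1 16 0.031 0.027 -0.003 0.009
0.11 4 0.028 0.025 -0.004 0.007
side 867
-0.02 1 0.04 0.04 0.004 0.004
-0.01 58 0.043 0.034 -0.017 0.037
0.0 56 0.042 0.019 -0.016 0.041
0.01 65 0.036 0.017 -0.01 0.044
0.02 83 0.042 0.031 -0.02 0.035
0.03 85 0.044 0.035 -0.024 0.029
0.04 101 0.057 0.035 -0.019 0.031
0.05 184 0.059 -0.017 -0.02 0.031
0.06 142 0.058 0.009 -0.023 0.03
0.07 40 0.058 0.026 0.003 0.031
0.08 15 0.029 0.023 -0.004 0.028
0.09 16 0.03 0.025 -0.001 0.01
0.1 15 0.03 0.025 -0.001 0.013
0.11 6 0.028 0.025 -0.002 0.011
```

```bash
cat >> h.py <<'E'
def go(target,yaw):
    """units for a row to reach a tool-down pose from the present one"""
    R,p=pose();d=R.T@(np.array(target)-p)/.025
    Rt=Ro.from_euler('xyz',[np.pi,0,yaw]).as_matrix();w=Ro.from_matrix(R.T@Rt).as_rotvec()
    return np.r_[d,np.degrees(w[2])/5].round(2)
S=np.load("stand.npz");sa=float(S["a"])
def st(x,y,z):
    c,s=np.cos(sa),np.sin(sa);return np.r_[S["m"]+[c*x-s*y,s*x+c*y],z]
E
python3 - <<'E'
from h import *
for n in("top","side"):
    q=np.load(n+"_cam.npy");k=(q[:,0]>.027)&(q[:,0]<.068)&(np.abs(q[:,1]-.002)<.019)&(q[:,2]>.027)
    A=np.c_[q[k,0],np.ones(k.sum())];y=q[k,2]
    for i in range(5):
        c=np.linalg.lstsq(A,y,rcond=None)[0];r=A@c-y;g=np.abs(r)<.005;A,y=A[g],y[g]
    print(n,np.arctan(c[0]),c,len(y))
    k=(q[:,0]<.012)&(q[:,2]>-.05); print(np.c_[q[k]][::6].round(3).tolist())
print(go(st(-.035-.12,-.085,.2),sa-np.pi))
E
```

```text
top 0.46652439557860925 [0.50360117 0.02309134] 206
[[0.011, -0.03, 0.019], [0.007, -0.026, 0.025], [0.011, -0.004, 0.021], [0.003, -0.019, 0.036], [0.011, 0.01, 0.025], [0.004, -0.005, 0.035], [0.001, -0.021, 0.031], [0.007, 0.011, 0.031], [0.0, -0.004, 0.041], [-0.003, -0.02, 0.037], [0.01, 0.027, 0.02], [0.002, 0.013, 0.041], [-0.002, -0.003, 0.04], [-0.004, -0.02, 0.032], [0.007, 0.033, 0.027], [0.001, 0.018, 0.037], [-0.003, 0.003, 0.038], [-0.007, -0.013, 0.04], [0.005, 0.034, 0.026], [-0.002, 0.019, 0.038], [-0.006, 0.004, 0.04], [-0.009, -0.012, 0.036], [0.0, 0.03, 0.028], [-0.006, 0.015, 0.04], [-0.009, -0.001, 0.035], [-0.002, 0.03, 0.026], [-0.007, 0.015, 0.031], [-0.003, 0.033, 0.023]]
side 0.45611888998545946 [0.49062422 0.02408347] 120
[[0.002, -0.016, 0.039], [-0.004, -0.006, 0.039], [-0.007, 0.003, 0.042], [-0.01, 0.004, 0.04], [-0.008, -0.002, 0.032], [-0.009, 0.01, 0.037], [-0.008, 0.017, 0.037], [-0.006, 0.019, 0.035], [-0.004, 0.022, 0.032], [-0.001, 0.023, 0.03], [-0.0, 0.028, 0.029], [0.004, 0.034, 0.029], [0.007, 0.033, 0.024], [-0.003, 0.009, 0.011], [-0.001, 0.023, 0.016], [0.0, 0.028, 0.015], [0.002, 0.041, 0.02], [0.005, 0.041, 0.016], [0.006, 0.037, 0.01], [0.005, 0.04, 0.009], [0.008, 0.041, 0.002], [0.012, 0.038, -0.011]]
[-15.22  12.19   1.06   1.72]
```

```bash
python3 -m crank '[[[-15.2,12.2,1.06,1.7],[-15.2,12.2,1.06,1.7],[-15.2,12.2,1.06,1.7],[-15.2,12.2,1.06,1.7],[-15.2,12.2,1.06,1.7],[-15.2,12.2,1.06,1.7],[-15.2,12.2,1.06,1.7],[-15.2,12.2,1.06,1.7],[-15.2,12.2,1.06,1.7],[-15.2,12.2,1.06,1.7],[-15.2,12.2,1.06,1.7],[-15.2,12.2,1.06,1.7]]]' 1 20
python3 - <<'E'
from h import *
print(go(st(-.035-.12,-.085,.1),sa-np.pi), go(st(-.035-.022,-.085,.1),sa-np.pi))
s=arm.get_state();p,d=arm.grab_frame("wrist");np.savez("w1.npz",p=p,d=d,s=np.r_[s["ee_rot"],s["eef_pos"]])
cv2.imwrite("pics/w1.png",p[:,:,::-1])
E
```

```text
t: 2.3
eef_pos: [0.492, -0.1978, 0.2002]
ee_rot: [-3.142, 0.0, -2.9]
force: [-0.4, 0.2, -0.6]
width: 0.0005
gripper_force: 0.0
[-0.05  0.03  4.01  0.  ] [-3.97  0.03  4.01  0.  ]
```

View pics/w1.png

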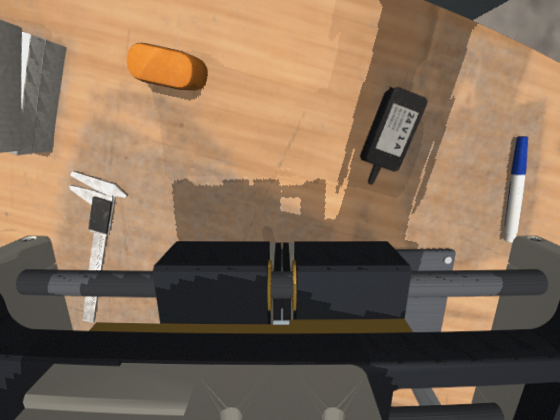

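The wrist picture shows the shut fingers at (282,285), with the adapter at (395,125) and the tape measure at (167,67) well clear. The lever is behind the gripper. I'll descend and push towards +x.

```bash
python3 -m crank '[[[0,0,2,0],[0,0,4,0],[0,0,4,0],[-0.5,0,4,0],[-1,0,4,0],[-1.5,0,4,0],[-2,0,4,0],[-2.5,0,4,0],[-3,0,4,0],[-3.3,0,4,0],[-3.5,0,4,0],[-3.5,0,4,0]]]'
python3 - <<'E'
from h import *
p,d=arm.grab_frame("side");cv2.imwrite("pics/s2.png",cv2.resize(p[180:260,230:350,::-1],None,fx=6,fy=6,interpolation=2))
for r in arm.trace("dimmer_grip","side")[:2]:
    P=cloud(d,cam("side"))[r["mask"]]-st(-.035,-.085,.045);c,s=np.cos(sa),np.sin(sa);P=np.c_[P[:,:2]@np.array([[c,-s],[s,c]]),P[:,2]]
    print(r["score"],r["extent"],np.median(P,0).round(4),len(P))
    P=P[(P[:,2]>.05)&(np.abs(P[:,1])<.025)]; print(P.mean(0).round(3),len(P),P[::8].round(3).tolist())
E
```

```text
t: 3.85
eef_pos: [0.5779, -0.1755, 0.0998]
ee_rot: [3.141, 0.0, -2.898]
force: [0.3, -0.2, -0.6]
width: 0.0001
gripper_force: 0.0
```

View pics/s2.png

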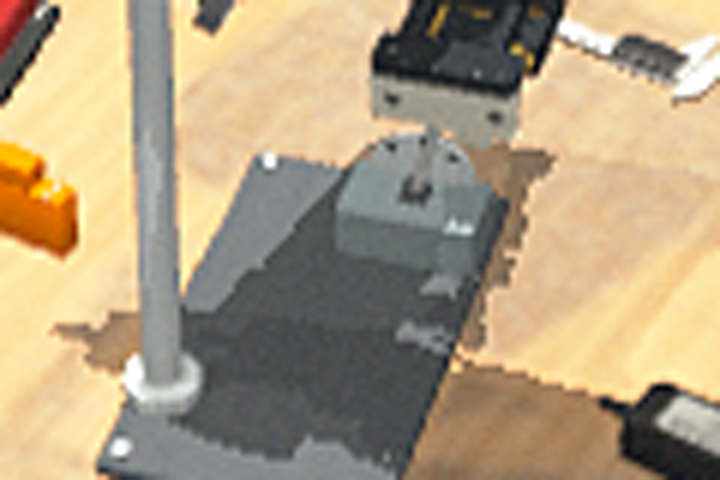

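The side crop shows the hinge at (415,190) and the shaft going up to (432,125), with the grip hidden behind the gripper. I'll compare it with the projected shaft directions.

Run:
```python
from h import *
C=cam("side")
for q in (.2,.4,.5,.6,.7,.8):
    t=q-.7
    print(q,[((proj(st(-.035+r*np.sin(t),-.085,.045+r*np.cos(t)),C)[0]-[230,180])*6).round() for r in (0,.02,.045,.08)])
print("tcp rel hinge",(arm.get_state()["eef_pos"]-st(-.035,-.085,.045)).round(4))
```

```text
0.2 [array([418., 195.]), array([435., 174.]), array([456., 148.]), array([487., 109.])]
0.4 [array([418., 195.]), array([428., 171.]), array([442., 140.]), array([462.,  96.])]
0.5 [array([418., 195.]), array([425., 170.]), array([435., 137.]), array([449.,  90.])]
0.6 [array([418., 195.]), array([422., 169.]), array([427., 135.]), array([435.,  86.])]
0.7 [array([418., 195.]), array([419., 168.]), array([420., 133.]), array([422.,  83.])]
0.8 [array([418., 195.]), array([415., 167.]), array([412., 132.]), array([408.,  81.])]
tcp rel hinge [-0.032  -0.0074  0.0546]
```

```bash
python3 -m crank '[[[-0.2,0,0,0],[-0.36,0,0,0],[-0.36,0,0,0],[1,0,0,0],[3,0,0,0],[4,0,-2,0],[4,0,-6,0],[4,0,-6,0],[4,0,-6,0]]]'
python3 - <<'E'
from h import *
p,d=arm.grab_frame("side");cv2.imwrite("pics/s3.png",cv2.resize(p[180:260,230:350,::-1],None,fx=6,fy=6,interpolation=2))
P0=cloud(d,cam("side"))-st(-.035,-.085,.045);c,s=np.cos(sa),np.sin(sa)
P=np.concatenate([P0[...,:2]@np.array([[c,-s],[s,c]]),P0[...,2:]],-1)
k=(P[...,2]>.04)&(P[...,2]<.12)&(np.abs(P[...,1])<.016)&(np.abs(P[...,0])<.07);q=P[k];print(len(q),q.mean(0),np.median(np.arctan2(q[:,0],q[:,2]))+.7)
E
```

```text
t: 5.08
eef_pos: [0.4822, -0.2002, 0.2538]
ee_rot: [-3.139, 0.007, -2.898]
force: [0.2, 0.4, -1.3]
width: 0.0006
gripper_force: 0.0
55 [-0.0037426   0.00604807  0.07492111] 0.6596850181267668
```

View pics/s3.png

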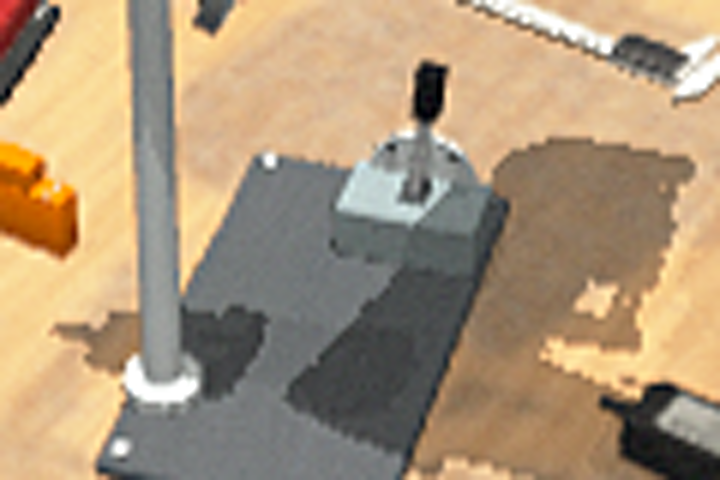

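The grip is at (430,90) and the base at (415,188), so the lever is at about 0.63. I'll push it about 5 mm further, then take a picture.

Run:
```python
from h import *
print(go(st(-.035-.12,-.085,.1),sa-np.pi), go(st(-.035-.0185,-.085,.1),sa-np.pi))
```

```text
[-0.47  0.01  6.06  0.02] [-4.53 -0.    6.08  0.02]
```

```bash
python3 -m crank '[[[0,0,3,0],[0,0,6.1,0],[0,0,6.1,0],[-2,0,6.1,0],[-3.8,0,6.1,0],[-4.2,0,6.1,0],[-4.53,0,6.1,0],[-4.53,0,6.1,0],[-3,0,6.1,0],[-1,0,5,0],[0,0,2,0],[0,0,0,0]]]'
python3 - <<'E'
from h import *
p,d=arm.grab_frame("side")
P0=cloud(d,cam("side"))-st(-.035,-.085,.045);c,s=np.cos(sa),np.sin(sa)
P=np.concatenate([P0[...,:2]@np.array([[c,-s],[s,c]]),P0[...,2:]],-1)
k=(P[...,2]>.04)&(P[...,2]<.12)&(np.abs(P[...,1])<.016)&(np.abs(P[...,0])<.07);q=P[k];print(len(q),q.mean(0),np.median(np.arctan2(q[:,0],q[:,2]))+.7)
dk=(p.max(2)<60);dk[:185]=0;dk[205:]=0;dk[:,:290]=0;dk[:,312:]=0;v,u=np.nonzero(dk);print("grip px in crop",(u.mean()-230)*6,(v.mean()-180)*6,len(u))
# module a pick: re-fit with top
p,d=arm.grab_frame("top");P=cloud(d,cam("top"));D=P[...,2]
k=(D>.035)&(np.hypot(P[...,0]-.444,P[...,1]-.305)<.055);r=cv2.minAreaRect(P[k][:,:2].astype(np.float32));print(r)
t=(D>.053)&k;print("tower",cv2.minAreaRect(P[t][:,:2].astype(np.float32)),P[t].mean(0))
E
```

```text
t: 6.62
eef_pos: [0.4777, -0.2003, 0.2483]
ee_rot: [3.141, -0.0, -2.899]
force: [2.3, -0.3, -0.4]
width: 0.0003
gripper_force: 0.0
57 [-0.00071106  0.00609095  0.0754257 ] 0.6857039703601647
grip px in crop 420.89999999999986 90.90000000000003 40
((0.4441326856613159, 0.3055935502052307), (0.08911741524934769, 0.03618190810084343), 84.20650482177734)
tower ((0.44387614727020264, 0.3051663935184479), (0.04535869136452675, 0.03585093840956688), 83.6802749633789) [0.4442893  0.30505298 0.06075972]
```

Run:
```python
from h import *
print(go([.44,-.2,.25],-2.9),go([.44,0.1,.25],-2.9),go([.444,.305,.18],-1.676))
```

```text
[1.64 0.46 0.16 0.02] [-1.26 12.1   0.13  0.02] [ -3.36  20.04   2.91 -14.  ]
```

```bash
python3 -m crank '[[[1.6,0.5,0,0],[0.5,5,0,0],[-1,10,0,0],[-1.3,12.1,0,0],[-3.36,20,0,-4],[-3.36,20,2.9,-8],[-3.36,20,2.9,-14],[-3.36,20,2.9,-14],[-3.36,20,2.9,-14],[-3.36,20,2.9,-14],[-3.36,20,2.9,-14],[-3.36,20,2.9,-14]]]' 0.3 15;  python3 - <<'E'
from h import *
s=arm.get_state();p,d=arm.grab_frame("wrist");C=cam("wrist",s);P=cloud(d,C);D=P[...,2]
cv2.imwrite("pics/w4.png",p[:,:,::-1])
k=(D>.03)&(D<.075)&(np.hypot(P[...,0]-.444,P[...,1]-.305)<.06);q=P[k];print(k.sum(),q.min(0),q.max(0),cv2.minAreaRect(q[:,:2].astype(np.float32)))
print(go([.444,.305,.032],-1.676),s["width"])
E
```

```text
t: 8.22
eef_pos: [0.4412, 0.3052, 0.1741]
ee_rot: [3.141, 0.0, -1.677]
force: [0.4, -0.6, -0.5]
width: 0.0614
gripper_force: 0.0
3105 [0.42401917 0.25725815 0.03006839] [0.46671682 0.34740828 0.06377068] ((0.4453951120376587, 0.3023126423358917), (0.08775988221168518, 0.03573120757937431), 84.96401977539062)
[-0.01 -0.11  5.69 -0.03] 0.061402743447505605
```

View pics/w4.png

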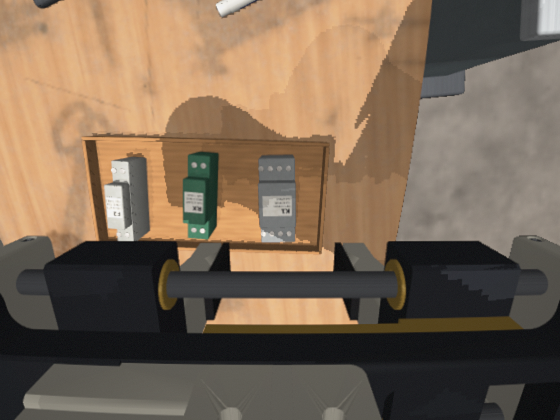

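The wrist picture shows module a at (277,198) midway between the fingers, c at (200,195) and b at (125,200). I'll descend and grip.

```bash
python3 -m crank '[[[0.08,-0.17,2,0],[0.08,-0.17,4,0],[0.08,-0.17,5,0],[0.08,-0.17,5.7,0],[0.08,-0.17,5.7,0],[0.08,-0.17,5.7,0]]]' && python3 -m crank '[[[0,0,0,0],[0,0,0,0],[0,0,0,0],[0,0,0,0],[0,0,0,0],[0,0,0,0]]]' 1 12
```

```text
t: 9.02
eef_pos: [0.4461, 0.3034, 0.0326]
ee_rot: [-3.141, 0.001, -1.678]
force: [0.5, -0.2, -0.1]
width: 0.0615
gripper_force: 0.0
t: 9.78
eef_pos: [0.4457, 0.3034, 0.032]
ee_rot: [-3.141, 0.0, -1.676]
force: [-2.3, 0.3, 5.9]
width: 0.0358
gripper_force: 11.9
```

```bash
python3 -m crank '[[[0,0,-0.3,0],[0,0,-0.56,0],[0.3,0,-0.56,0],[0.6,0,-0.56,0],[0.8,0,-0.73,0],[1.0,0,-0.92,0],[1.25,0,-1.08,0],[1.5,0,-1.2,0],[1.5,0,-1.2,0]]]' - 12;  python3 - <<'E'
from h import *
s=arm.get_state();print(s["force"],s["moment"],s["width"])
p,d=arm.grab_frame("wrist");cv2.imwrite("pics/w5.png",p[:,:,::-1])
p,d=arm.grab_frame("side");cv2.imwrite("pics/s5.png",cv2.resize(p[260:360,180:310,::-1],None,fx=5,fy=5,interpolation=2))
E
```

```text
t: 10.9
eef_pos: [0.4415, 0.2653, 0.062]
ee_rot: [3.142, -0.0, -1.677]
force: [0.5, 1.0, 0.6]
width: 0.036
gripper_force: 12.0
[0.50450063 0.99872372 0.57141063] [ 0.58484802 -0.03349246  0.00260785] 0.03601903429852923
```

View pics/w5.png

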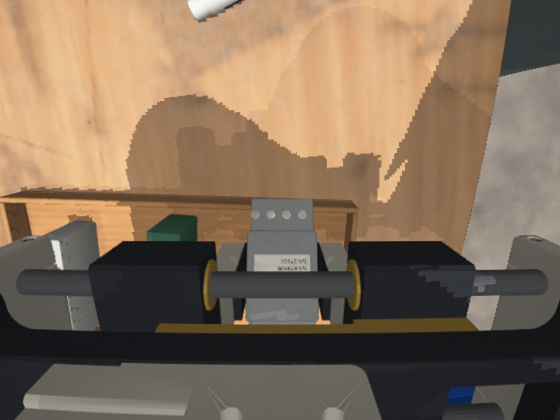

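The module is in the grip, with its near end (283,212) at the wall. I'll lift it and measure the tilt from the shoulder surface.

```bash
python3 -m crank '[[[0,0,-1,0],[0,0,-2.5,0],[0,0,-4,0],[0,0,-4,0],[0,0,-4,0]]]' - 15
cat >> h.py <<'E'
def tilt(n="wrist"):
    """module a seen by the wrist camera: shoulder/end planes in the tool frame (x away from lens side, z down)"""
    s=arm.get_state();p,d=arm.grab_frame(n);R,t=pose(s);P=(cloud(d,cam(n,s))-t)@R
    k=(np.abs(P[...,1])<.014)&(P[...,0]>-.03)&(P[...,0]<.07)&(P[...,2]>-.045)&(P[...,2]<.06)&(d>0)
    return P,k,p
E
python3 - <<'E'
from h import *
P,k,p=tilt();q=P[k];print(len(q))
o=np.round(q[:,0]/.003).astype(int)
for i in np.unique(o):print(i*3,(o==i).sum(),np.round(np.percentile(q[o==i,2],[5,50,95])*1e3,1))
P,k,p=tilt("side");q=P[k];print(len(q))
for j in range(-30,70,6):
    m=(q[:,0]*1e3>=j)&(q[:,0]*1e3<j+6)
    if m.sum():print(j,m.sum(),np.round(np.percentile(q[m,2],[5,50,95])*1e3,1))
E
```

```text
t: 11.62
eef_pos: [0.4408, 0.2651, 0.1606]
ee_rot: [3.14, -0.002, -1.677]
force: [0.2, -0.0, -0.6]
width: 0.0363
gripper_force: 15.0
5290
-27 85 [-27.  -26.3 -25.3]
-24 47 [-27.7 -26.6 -25.8]
-18 3 [-37.6 -37.4 -37.4]
-15 324 [-38.8 -37.8 -36.5]
-12 423 [-37.9 -36.4 -35.1]
-9 413 [-36.2 -34.8 -33.4]
-6 179 [-34.8 -33.8 -32.8]
6 271 [-27.7 -26.8 -25.3]
9 386 [-26.7 -25.3 -23.9]
12 393 [-25.1 -23.6 -22. ]
15 372 [-23.2 -21.7 -20.2]
18 486 [-21.4 -19.7  -1.4]
21 669 [-19.5 -17.2   0.3]
24 370 [-17.6   0.3   1.9]
27 298 [0.6 2.1 3.9]
30 284 [2.9 4.2 5.4]
33 286 [4.7 5.9 7.8]
36 1 [6.2 6.2 6.2]
88
-30 16 [-30.7 -28.6 -27. ]
-24 42 [-39.  -30.6 -24.5]
-18 22 [-39.9 -36.9 -33.4]
-12 5 [-37.3 -36.2 -35. ]
-6 2 [-31.6 -30.9 -30.3]
0 1 [-23.3 -23.3 -23.3]
```

The tower top slopes at 0.50 rad, while the camera pitch is about 0.46. The middle of the module lies at tool (-10,0,-3) mm. Next I'll work out the show pose.

```bash
cat >> h.py <<'E'
def show(mx,mz,pitch=.46,dy=.0015,dist=.15):
    return st(.004-dist*np.cos(pitch)-(-mx if mx>0 else -mx),.08+dy,.3-dist*np.sin(pitch)+mz)
E
python3 - <<'E'
from h import *
T=show(-.0102,-.0029);T=st(.004-.15*np.cos(.46)-.0102,.0815,.3-.15*np.sin(.46)-.0029);print(T)
print(go([.44,.265,.23],-1.677),go([.43,.2,.23],-2.9),go(T,sa-np.pi))
E
sed -i '/^def show/,$d' h.py
```

```text
[ 0.46714201 -0.03172133  0.23050778]
[ 0.01  0.04 -2.79  0.  ] [ 2.64  0.16 -2.79 14.02] [11.7  -2.3  -2.79 14.02]
```

```bash
python3 -m crank '[[[0,0,-2.8,0],[1.3,0.1,-2.8,2],[2.6,0.16,-2.8,4],[2.6,0.16,-2.8,6],[2.6,0.16,-2.8,8],[2.6,0.16,-2.8,10],[2.6,0.16,-2.8,12],[2.6,0.16,-2.8,14],[4.5,0.1,-2.8,14]]]' - 20 && python3 -m crank '[[[0,0,0,0]]]'
python3 - <<'E'
from h import *
T=st(.004-.15*np.cos(.46)-.0102,.0815,.3-.15*np.sin(.46)-.0029)
print(go(T,sa-np.pi))
E
```

```text
t: 12.85
eef_pos: [0.4273, 0.1551, 0.2301]
ee_rot: [-3.14, -0.003, -2.899]
force: [0.9, -1.1, -2.3]
width: 0.036
gripper_force: 20.0
t: 12.98
eef_pos: [0.4261, 0.152, 0.2304]
ee_rot: [-3.14, -0.003, -2.9]
force: [-0.3, 0.8, -2.3]
width: 0.0356
gripper_force: 20.0
[ 0.17 -7.53  0.01  0.  ]
```

```bash
python3 -m crank '[[[0.05,-1.5,0,0],[0.1,-3,0,0],[0.15,-4.5,0,0],[0.17,-6,0,0],[0.17,-7,0,0],[0.17,-7.5,0,0],[0.17,-7.5,0,0],[0.17,-7.5,0,0]]]' - 20
python3 - <<'E'
from h import *
P,k,p=tilt();q=P[k];cv2.imwrite("pics/w7.png",p[:,:,::-1])
o=np.round(q[:,0]/.003).astype(int)
for i in np.unique(o):print(i*3,(o==i).sum(),np.round(np.percentile(q[o==i,2],[5,50,95])*1e3,1))
w=(np.abs(P[...,1])<.04)&(P[...,0]>.008)&(P[...,0]<.04)&(P[...,2]>-.03)&(P[...,2]<.02);y=P[w][:,1];print("y ext",np.percentile(y,[1,99]))
p,d=arm.grab_frame("side");cv2.imwrite("pics/s7.png",cv2.resize(p[100:280,200:380,::-1],None,fx=3.3,fy=3.3,interpolation=2))
# module & lens in world/stand frame by the side and top camera
c,s=np.cos(sa),np.sin(sa)
for n in ("side","top"):
    p,d=arm.grab_frame(n);Q=cloud(d,cam(n))-st(.004,.08,.3);Q=np.concatenate([Q[...,:2]@np.array([[c,-s],[s,c]]),Q[...,2:]],-1)
    k=(np.abs(Q[...,1])<.03)&(Q[...,0]>-.19)&(Q[...,0]<-.06)&(Q[...,2]<.0)&(Q[...,2]>-.15);q=Q[k];print(n,len(q),q.min(0).round(3),q.max(0).round(3))
    print(q[::max(1,len(q)//30)].round(3).tolist())
print(go(st(.004-.15*np.cos(.46)-.0102,.0815,.3-.15*np.sin(.46)-.0029),sa-np.pi))
E
```

```text
t: 13.98
eef_pos: [0.4683, -0.0281, 0.2314]
ee_rot: [3.141, -0.001, -2.898]
force: [-0.3, 0.5, -1.0]
width: 0.036
gripper_force: 20.0
-27 75 [-26.8 -26.1 -25.1]
-24 55 [-27.5 -26.5 -25.5]
-18 4 [-37.4 -36.9 -36.4]
-15 301 [-38.7 -37.7 -36.6]
-12 431 [-37.9 -36.5 -35. ]
-9 411 [-36.3 -34.8 -33.5]
-6 202 [-35.  -33.7 -32.8]
6 249 [-27.7 -26.7 -25.6]
9 385 [-26.9 -25.4 -24.1]
12 397 [-25.1 -23.8 -22.1]
15 375 [-23.3 -21.8 -20.3]
18 483 [-21.4 -19.9  -1.3]
21 640 [-19.6 -17.4   0.1]
24 411 [-18.    0.2   1.9]
27 285 [0.5 2.1 3.8]
30 279 [2.5 4.1 5.5]
33 280 [4.4 5.8 7.6]
36 21 [6.2 6.7 7.1]
y ext [-0.03194339  0.03184214]
side 298 [-0.177 -0.02  -0.107] [-0.082  0.03  -0.   ]
[[-0.129, -0.017, -0.004], [-0.173, -0.019, -0.0], [-0.092, 0.024, -0.058], [-0.1, 0.021, -0.062], [-0.089, 0.025, -0.066], [-0.115, 0.023, -0.061], [-0.089, 0.024, -0.07], [-0.115, 0.022, -0.066], [-0.092, 0.023, -0.073], [-0.118, 0.022, -0.068], [-0.171, 0.004, -0.069], [-0.11, 0.024, -0.073], [-0.16, 0.026, -0.06], [-0.102, 0.026, -0.076], [-0.128, 0.023, -0.072], [-0.175, 0.008, -0.073], [-0.125, 0.022, -0.078],
[... 549 characters left out ...]
[-0.171, 0.012, -0.072], [-0.171, 0.01, -0.073], [-0.172, 0.007, -0.07], [-0.173, 0.004, -0.074], [-0.173, 0.001, -0.073], [-0.174, -0.002, -0.076], [-0.175, -0.004, -0.073], [-0.175, -0.007, -0.072], [-0.176, -0.01, -0.076], [-0.172, 0.022, -0.068], [-0.172, 0.019, -0.07], [-0.172, 0.016, -0.075], [-0.174, 0.013, -0.069], [-0.174, 0.01, -0.073], [-0.175, 0.008, -0.074], [-0.175, 0.005, -0.075], [-0.176, 0.002, -0.075], [-0.176, -0.001, -0.078], [-0.177, -0.004, -0.076], [-0.174, 0.022, -0.071], [-0.175, 0.019, -0.073], [-0.175, 0.016, -0.078], [-0.176, 0.014, -0.076], [-0.177, 0.011, -0.076], [-0.177, 0.008, -0.078], [-0.176, 0.023, -0.077], [-0.177, 0.02, -0.073]]
[ 0.08 -0.13  0.05  0.03]
```

View pics/s7.png

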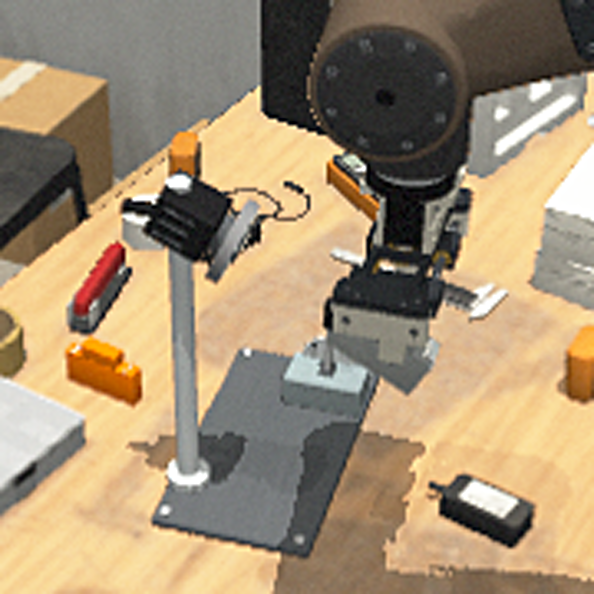

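The side crop shows the module held at (395,355), tilted and facing the camera at (215,235), with the lever still upright at (328,345). I'll let it settle and check the remaining offset.

```bash
python3 -m crank '[[[0,0,0,0],[0,0,0,0],[0,0,0,0],[0,0,0,0]]]' - 20
cat > chk.py <<'E'
from h import *
print(go(st(.004-.15*np.cos(.46)-.0102,.0815,.3-.15*np.sin(.46)-.0029),sa-np.pi))
c,s=np.cos(sa),np.sin(sa)
p,d=arm.grab_frame("side");Q=cloud(d,cam("side"))-st(.004,.08,.3);Q=np.concatenate([Q[...,:2]@np.array([[c,-s],[s,c]]),Q[...,2:]],-1)
k=(Q[...,0]>-.17)&(Q[...,0]<-.085)&(Q[...,2]<-.055)&(Q[...,2]>-.11)&(np.abs(Q[...,1]-.02)<.012);q=Q[k];print(len(q),np.median(q,0))
P0=cloud(d,cam("side"))-st(-.035,-.085,.045)
P=np.concatenate([P0[...,:2]@np.array([[c,-s],[s,c]]),P0[...,2:]],-1)
k=(P[...,2]>.04)&(P[...,2]<.12)&(np.abs(P[...,1])<.016)&(np.abs(P[...,0])<.07);q=P[k];print("lever",len(q),np.median(np.arctan2(q[:,0],q[:,2]))+.7)
E
python3 chk.py
```

```text
t: 14.68
eef_pos: [0.4684, -0.0287, 0.2317]
ee_rot: [3.142, 0.0, -2.898]
force: [0.5, -0.7, -1.4]
width: 0.0356
gripper_force: 20.0
[ 0.08 -0.11  0.05  0.02]
248 [-0.13455563  0.02348408 -0.07684484]
lever 27 0.7330755132145303
```

```bash
python3 -m crank '[[[0.04,-0.06,0.03,0],[0.08,-0.12,0.05,0],[0.08,-0.12,0.05,0],[0.08,-0.12,0.05,0],[0.08,-0.12,0.05,0],[0.08,-0.12,0.05,0],[0.08,-0.12,0.05,0]]]' - 20; python3 chk.py
python3 - <<'E'
from h import *
print(arm.get_state()["qd"].round(3)); print(arm.job_done())
E
```

```text
t: 15.6
eef_pos: [0.4672, -0.032, 0.2304]
ee_rot: [-3.142, -0.0, -2.898]
force: [-0.1, 0.5, -1.8]
width: 0.0358
gripper_force: 20.0
[-0.    0.01 -0.    0.02]
243 [-0.1335204   0.02033268 -0.07803907]
lever 43 0.7164691827726741
[-0.002  0.003 -0.001 -0.001  0.     0.001]
the job is handed in; nothing more can be done
None
```

I set the lever upright (measured about 0.7 rad) and left the widest module held still in front of the lens, tilted about 0.50 rad against a measured camera pitch of about 0.46 rad, then handed the job in at about 15.6 s; the hand-in returned no verdict.

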